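# Clamp and stamp a pastry box on the marking press

## Task

Get the pastry box on the bed of the marking press date-stamped: raise the lift lever on the press head all the way, slide the box along the bed, without lifting it off, until its end is flush against the stamp unit, and lower the lever again so that the presser foot rests on the lid. Then swing the sprung stamp lever fully to its stop and let it spring back, leaving the box clamped in place. Leave the other box and the two jars alone.

Things in the scene. Friction and masses are not known exactly. Their poses are not given: they have to be found in the camera images.
- press: Grey bench press with a steel bed; fixed, place and yaw vary. Origin on the table right below the presser foot; x points away from the robot (to the column), y along the bed to the stamp unit, z up. In this frame (mm): bed y -340 to 80, top at z 20, 134 wide between its rails (x -67 to 67); back fence to z 35, front lip to z 30.
- stamp_face (a point): Centre of the stamp unit's face, where the box's end must lie: at x 0, y 80, z 50 mm in the press frame. The stamp unit is the grey block across the +y end of the bed, the end stop: x -55 to 55, y 80 to 180, z 0 to 85 mm.
- head_front (a point): Centre of the front of the press head: x -10, y 0, z 172 mm in the press frame. The head spans x -10 to 136, y -28 to 28, z 130 to 215 mm, on a column at x 76 to 136, y -35 to 35.
- pastry_box: Closed cardboard pastry box with a dark window and a round white sticker on its lid, 110 (x) x 160 (y) x 60 (z) mm, about 350 g. Origin at the centre of its underside. Starts on the bed, short of the presser foot on the -y side, its y axis roughly along the press's y. Home is at the press origin, 20 mm up (box end at y = 80 in the press frame).
- lift_lever (a joint): Angle of the lift lever, rad: 0 = down, 0.9 = fully raised. It stays where it is left; about 4 N at the grip moves it. It carries the presser foot 44.4 mm per rad. With the box home below it, the foot meets the lid at 0.27.
- lift_lever_grip (a point): Centre of the lift lever's grip: a black round bar, 14 mm diameter, 82 mm long, parallel to the press's y axis, across the front of the head. It can be hooked from below, pressed from above, or pinched.
- lift_lever_pivot (a point): Pivot of the lift lever (on its axis, parallel to the press's y; press frame x 20, y 0, z 165 mm). The grip's centre lies 110 mm from it towards -x: at joint value q it is at angle q - 0.1 rad above the level. A steel arm, 10 mm thick at y = +38 mm, joins the grip to the pivot.
- foot_pad (a point): Centre of the underside of the presser foot, a steel plate 50 x 50 x 8 mm. It is 68 mm above the table with the lever at 0 (the box, its lid at 80 mm on the bed, cannot pass) and 108 mm with it raised.
- stamp_lever (a joint): Angle of the stamp lever, rad: 0 = at rest, 0.7 = at its stop; a spring returns it (about 3 N at the pin holds it at the stop).
- stamp_lever_pin (a point): Point on the axis of the upright black pin at the stamp lever's tip, 121 mm above the table. The pin has 16 mm diameter and spans z 88 to 143 mm. Push on its +y side, towards -y.
- stamp_lever_pivot (a point): Vertical axis of the stamp lever, on top of the stamp unit (press frame x 20, y 130, z 96 mm). The pin lies 100 mm from it; seen from above it swings counter-clockwise, from (x -63, y 186) at rest to (x -80, y 120) at the stop, in the press frame.
- spare_box: Bystander: another pastry box, lower and wider, 120 x 170 x 45 mm, on the table beyond the stamp unit. Origin at the centre of its underside.
- jar0: Bystander: jam jar with a red lid, 66 mm diameter, 85 mm tall, behind the bed. Origin at the centre of its underside.
- jar1: Bystander: jam jar like the other, behind the bed.
There are look-alikes about, which are no part of the job. Leave any green or turquoise look-alike of the pastry_box alone.

How it is judged:
By the outcome, as a careful person would: the job done as asked, in the order asked, and still so for the second after the job is handed in, with the robot touching nothing.
It also fails if it takes over 72 s, if anything falls off the work surface, if the arm or the gripper's body presses on something with over 40 N, if the wrist force passes 120 N, or if a joint passes its speed limit or range.

## Robot

A 6-joint arm with a two-finger parallel gripper is mounted at the origin on the work surface. World frame = base frame: x ahead of the robot, y to its left, z up, the work surface at z = 0. Lengths are in m, angles in rad, forces in N, time in s.
With the tool pointing down it reaches from about 0.3 to 0.75 m from the base axis. Payload 8.5 kg.
Tool frame: the origin (TCP) lies on the mounting face of the last link; the fingertips stand 166 mm ahead of it and the grasp point (between the pads) lies 147 mm ahead of it; z points along the fingers, y is the line along which they close (so a half turn about z gives the same grasp; the last joint's range is limited). The gripper opens to 88 mm and grips with 3 to 60 N. Pads are 18 mm wide; open, the fingers measure 123 mm over their backs; the gripper's body (75 mm by 187 mm) begins 45 mm behind the grasp point.
Start: joints at [-1.398, 0.381, 1.297, -0, 1.464, -0.215], TCP at [0.208, -0.509, 0.405] pointing down, gripper open.
Joint ranges: [-3.11, 3.11], [-0.89, 2.33], [0.22, 2.48], [-1.42, 4.56], [0.17, 2.85], [-2.88, 2.88]. Speed limits (rad/s): [2.39, 2.39, 3.14, 3.14, 3.14, 3.14].

## Interface

Orientations are given as a unit quaternion [w, x, y, z].
In Python, from station import manip gives the robot as it stands.
- The arm moves only by the tool apply_moves, never from a script. Its argument "series" is a list of rows, each a list of 7 numbers: the turn, a rotation vector about the tool's x, y, z in degrees, then the shift along the tool's x, y, z in cm, then the closure, from -1 (fully open) to 1 (shut). In form: [[wx, wy, wz, x, y, z, jaw], ...]. A call has 1 to 12 rows; each row is the pose to reach, as a shift and turn from the pose commanded when the call began, along the tool's axes at that moment; what a row does not reach only later rows make up. A row lasts 1/10 s, in which the tool goes at most 50 mm and 8.59 degrees, less where a joint would pass 70% of its speed; a pose out of reach is approached as far as the arm can. A call with a gripper value outside its range is refused whole. The fingers move at their own pace and stop on an object; "newtons" is the grip in N (left out, the last holds). Time passes only in rows, so rows that repeat a pose let the fingers close. It gives the time, the measured TCP pose, the force, the opening and the grip force at its end, in the units of the state.
- manip.get_state(): the state, without advancing time (a new reading comes with each control period).
- manip.snapshot(name): name is "scene" or "top" or "wrist"; returns the picture (400x640x3 uint8, red, green, blue); there is no depth.
- manip.camera_model(name): a dict with "camera_matrix" (3x3 intrinsics, pixels), "extrinsics" (4x4, takes a point from camera to world coordinates); the wrist camera has in their place "mount" (4x4, takes a point from camera to tool coordinates, whose origin is the TCP and whose axes are the flange's). Camera axes: x right, y up, looking along -z (the intrinsics and any distortion apply to the point x, -y, -z); pixel columns grow to the right and rows downward; lengths in m; the calibration is good to about 2 mm. A picture is of the moment at which its call begins: read the wrist's pose just before it. camera_model takes no time and is no camera call.
- manip.close_job(): hands the job in; it is judged then, once.
Trained networks look in the newest picture that a camera, given by its name, has taken for a name from the list of things; names that differ only in an ending like _2 or _b are one class to them, and where a whole thing is asked for, a point or a joint stands for the part that bears it (a point fixed in the world has none). Each returns a list of dicts, best first, with "confidence" (0 to 1); they miss things now and then, are a little off and sometimes report something else, mostly with a low value. They report only what shows in the picture. A call takes as long as a camera call. They do not tell look-alikes from the thing itself.
- manip.spot_in(camera, target): "position" ([row, column] in pixels, amid what is visible of it).
- manip.silhouettes(camera, target): "mask" (400x640 bool, what is visible of it) and "position" ([row, column] in pixels, amid what is visible of it).
- manip.mark_of(camera, target): "position" ([row, column] in pixels: a listed point, or the origin of a listed thing).
The state is a dict: "clock": time; "joint_pos": joint angles; "dq": joint speeds; "effort": joint torques, N m; "tcp_pos": TCP position; "orientation": TCP orientation; "wrist_force": force on the tool from outside, world axes, zero at the start; "ft_torque": the same for the moment, N m; "gripper_width": finger opening in m; "grip_force": force on a finger pad.
Only numpy, scipy, OpenCV 4.12 (cv2) and the standard library are available. Lean on these libraries where they do the work, as an engineer would, in place of code of your own. Each camera call takes 0.05 s, during which the arm holds its last target. There are 200 camera calls.

## Working session

There is one attempt and no reset: what is moved stays moved. The work goes in short steps, Python scripts to look and compute and a tool call to move; the robot and the scene stay as the last step left them, time stands still between calls to the robot, and variables do not carry over. Pictures are saved under pics/ and viewed, at most 10 in all, crops included, and the job is handed in when it is done.

Besides the shell and the picture viewer there is one more tool, called after "Request:" as name(argument=value, ...) on one line, values as JSON. apply_moves: Moves the arm, as the interface text tells. Its arguments: {"type":"object","properties":{"series":{"type":"array","items":{"type":"array","items":{"type":"number"}}},"newtons":{"type":"number"}},"required":["series"]}

```bash
mkdir -p pics; ls; cat > h.py <<'E'
import numpy as np, cv2
from station import manip
from scipy.spatial.transform import Rotation as R
def cam(n):
    c=manip.camera_model(n); K=np.array(c["camera_matrix"])
    if n=="wrist":
        s=manip.get_state(); T=np.eye(4); q=s["orientation"]
        T[:3,:3]=R.from_quat([q[1],q[2],q[3],q[0]]).as_matrix(); T[:3,3]=s["tcp_pos"]
        E=T@np.array(c["mount"])
    else: E=np.array(c["extrinsics"])
    return K,E,c
def ray(n,p):
    K,E,c=cam(n); d=np.linalg.inv(K)@[p[1],p[0],1]; d=E[:3,:3]@[d[0],-d[1],-d[2]]
    return E[:3,3],d
def atz(n,p,z):
    o,d=ray(n,p); return o+d*(z-o[2])/d[2]
def proj(n,P):
    K,E,c=cam(n); q=np.linalg.inv(E)@np.append(P,1); u=K@[q[0],-q[1],-q[2]]; return u[1]/u[2],u[0]/u[2]
def tri(obs):
    A=np.zeros((3,3));b=np.zeros(3)
    for n,p in obs:
        o,d=ray(n,p); d=d/np.linalg.norm(d); M=np.eye(3)-np.outer(d,d); A+=M;b+=M@o
    return np.linalg.solve(A,b)
E
python3 - <<'E'
from h import *
for n in ("scene","top"):
    im=manip.snapshot(n); cv2.imwrite(f"pics/{n}0.png",im[:,:,::-1])
    print({k:v for k,v in manip.camera_model(n).items() if k not in("camera_matrix",)}, manip.camera_model(n)["camera_matrix"])
for t in ["stamp_face","head_front","pastry_box","lift_lever_grip","lift_lever_pivot","foot_pad","stamp_lever_pin","stamp_lever_pivot","press","spare_box","jar0"]:
    for n in ("scene","top"):
        print(t,n,[(np.round(d["position"]),round(d["confidence"],2)) for d in manip.mark_of(n,t)][:4])
print(manip.get_state())
E
```

```text
pics
{'extrinsics': array([[ 0.85036723, -0.28531003,  0.44212415,  1.10312528],
       [ 0.52575581,  0.49481925, -0.69190659, -0.7441317 ],
       [-0.02136365,  0.82082403,  0.57078148,  0.80587213],
       [ 0.        ,  0.        ,  0.        ,  1.        ]])} [[400.52329955   0.         315.3181228 ]
 [  0.         400.52329955 201.3520146 ]
 [  0.           0.           1.        ]]
{'extrinsics': array([[-0.02053195,  0.99539162, -0.09366947,  0.43159824],
       [-0.9995591 , -0.01842698,  0.02328216,  0.11028656],
       [ 0.02144882,  0.0941062 ,  0.99533109,  1.51376851],
       [ 0.        ,  0.        ,  0.        ,  1.        ]])} [[421.89672748   0.         315.68410408]
 [  0.         421.89672748 198.81459368]
 [  0.           0.           1.        ]]
stamp_face scene [(array([214., 334.]), 0.77)]
stamp_face top [(array([191., 292.]), 0.78)]
head_front scene [(array([189., 312.]), 0.64)]
head_front top [(array([195., 315.]), 0.93)]
pastry_box scene [(array([238., 403.]), 0.96), (array([367., 297.]), 0.91), (array([276., 165.]), 0.9), (array([257., 276.]), 0.83)]
pa
[... 922 characters left out ...]
'clock': 1.2, 'joint_pos': array([-1.39833216e+00,  3.80584314e-01,  1.29739191e+00,  1.29642591e-05,
        1.46360338e+00, -2.15270726e-01]), 'dq': array([ 0.00040144,  0.00026173,  0.00047309,  0.00031426,  0.00128009,
       -0.00036095]), 'effort': array([-1.45722301e-03, -4.37802708e+01, -2.24733567e+01,  7.12693739e-02,
        3.13754682e-02, -1.31744403e-05]), 'tcp_pos': array([ 0.20796125, -0.50914744,  0.40475956]), 'orientation': array([6.66159071e-06, 9.81266625e-01, 1.92654641e-01, 6.30380365e-06]), 'wrist_force': array([-0.15460409, -0.36953104, -0.04284065]), 'ft_torque': array([-0.03876081, -0.01217502,  0.01235116]), 'grip_force': 0.0, 'gripper_width': 0.08833091041574513}
```

View pics/scene0.png

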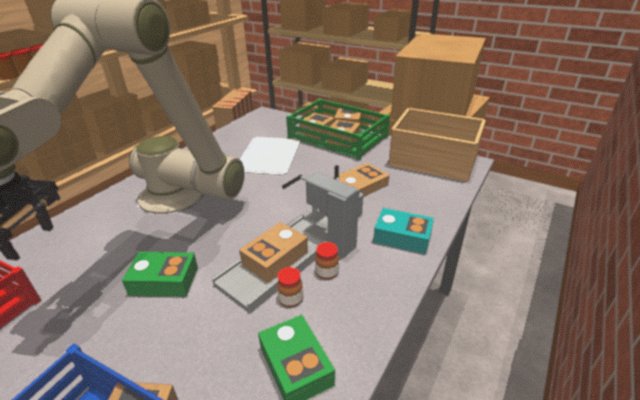

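View pics/top0.png

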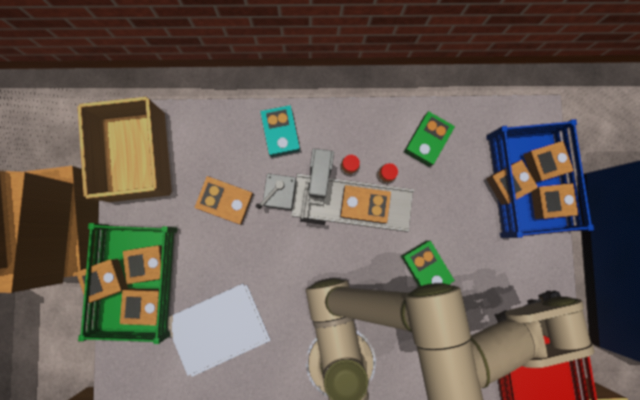

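The scene shows the press at mid-table (head about (190,330)) with the orange box on its bed at (250,275) and the jars behind it. In the top view the box is at (204,366), the stamp unit at (190,280) and the grip bar at (222,311). I'll fit the press pose next.

```bash
cat > fit.py <<'E'
from h import *
from scipy.optimize import least_squares
def W(p,P):
    x,y,a=p[:3]; c,s=np.cos(a),np.sin(a); P=np.asarray(P)/1000.
    return np.array([x+c*P[0]-s*P[1], y+s*P[0]+c*P[1], P[2]])
def grip(q): return [20-110*np.cos(q-.1),0,165+110*np.sin(q-.1)]
E
python3 - <<'E'
from fit import *
names={"stamp_face":[0,80,50],"head_front":[-10,0,172],"lift_lever_pivot":[20,0,165],"stamp_lever_pivot":[20,130,96],"stamp_lever_pin":[-63,186,121],"lift_lever_grip":grip(0)}
obs=[]
for n in ("scene","top"):
    manip.snapshot(n)
    for t,P in names.items():
        for d in manip.mark_of(n,t)[:2]: obs.append((n,t,P,d["position"]))
f=lambda p:np.ravel([np.array(proj(n,W(p,P)))-o for n,t,P,o in obs])
b=least_squares(f,[0.5,0.1,0],loss="soft_l1")
print(b.x)
for (n,t,P,o),r in zip(obs,f(b.x).reshape(-1,2)): print(n,t,np.round(r,1))
p=b.x
for n,(r0,r1,c0,c1) in {"top":(140,250,240,430),"scene":(140,320,200,420)}.items():
    im=manip.snapshot(n)[:,:,::-1].copy(); s=4 if n=="top" else 3
    big=cv2.resize(im[r0:r1,c0:c1],None,fx=s,fy=s,interpolation=cv2.INTER_CUBIC)
    def L(pts,col):
        q=[((proj(n,W(p,P))[1]-c0+.5)*s,(proj(n,W(p,P))[0]-r0+.5)*s) for P in pts]
        cv2.polylines(big,[np.int32(q)],False,col,1)
    L([(-67,80,20),(-67,-340,20),(67,-340,20),(67,80,20)],(0,0,255))
    L([(-55,80,85),(55,80,85),(55,180,85),(-55,180,85),(-55,80,85)],(255,0,0))
    L([(-10,-28,215),(136,-28,215),(136,28,215),(-10,28,215),(-10,-28,215)],(0,255,0))
    g=grip(0); L([(g[0],-41,g[2]),(g[0],41,g[2])],(0,255,255)); L([(-63,186,88),(-63,186,143)],(255,255,0))
    cv2.imwrite(f"pics/{n}1.png",big)
b=manip.silhouettes("top","pastry_box")
for d in b:
    c=np.argwhere(d["mask"])
    rr=cv2.minAreaRect(np.float32(c[:,::-1])); 
    pts=[atz("top",q[::-1],.08) for q in cv2.boxPoints(rr)]
    m=np.mean(pts,0); print(d["confidence"],m.round(3),[np.round(np.linalg.norm(pts[i]-pts[i+1]),3) for i in(0,1)], [np.degrees(np.arctan2(*(pts[i+1]-pts[i])[1::-1])).round(1) for i in (0,1)])
    c_,s_=np.cos(p[2]),np.sin(p[2]); e=m[:2]-p[:2]; print("press frame",(np.array([[c_,s_],[-s_,c_]])@e).round(3))
E
```

```text
[ 0.57604186  0.0734035  -0.16326322]
scene stamp_face [ 1.3 -2. ]
scene stamp_face [-60.1   7.2]
scene head_front [-0.6  2.4]
scene stamp_lever_pin [ 0.6 -1.4]
scene lift_lever_grip [1.7 4. ]
top stamp_face [-2.2  1.6]
top head_front [ 0.3 -2.6]
top lift_lever_pivot [0.3 0.4]
top lift_lever_pivot [-12.9  92.5]
top stamp_lever_pivot [3.4 0.3]
top stamp_lever_pin [0.2 2. ]
top lift_lever_grip [ 0.5 -2.2]
top lift_lever_grip [20.3 -2.7]
0.98 [ 0.547 -0.093  0.08 ] [np.float64(0.113), np.float64(0.167)] [np.float64(-9.1), np.float64(-98.7)]
press frame [-0.002 -0.169]
0.78 [0.807 0.196 0.08 ] [np.float64(0.109), np.float64(0.169)] [np.float64(-78.7), np.float64(-169.4)]
press frame [0.208 0.159]
0.71 [ 0.771 -0.321  0.08 ] [np.float64(0.174), np.float64(0.114)] [np.float64(-30.8), np.float64(-120.7)]
press frame [ 0.256 -0.357]
0.61 [ 0.327 -0.295  0.08 ] [np.float64(0.117), np.float64(0.163)] [np.float64(-60.8), np.float64(-151.0)]
press frame [-0.186 -0.404]
```

View pics/top1.png

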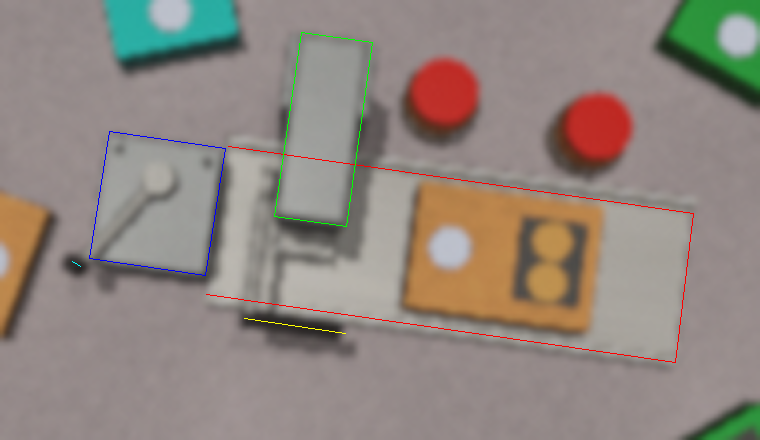

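The overlay matches the press well. I'll use yaw ≈ -0.162. Next come the move helper and the first approach to the lift grip, with the tool tilted 40°.

```bash
cat >> fit.py <<'E'
PR=[0.576,0.0735,-0.162]
def Rz(a): return R.from_euler('z',a).as_matrix()
def tilt(kind,deg):
    t=np.radians(deg); s,c=np.sin(t),np.cos(t)
    if kind=="x": z,y=[s,0,-c],[c,0,s]
    else: z,y=[0,s,-c],[1,0,0]
    return np.array([np.cross(y,z),y,z]).T
def cur():
    s=manip.get_state(); q=s["orientation"]; return np.array(s["tcp_pos"]),R.from_quat([q[1],q[2],q[3],q[0]]).as_matrix(),s
def go(pts,kind,deg,tip=147,base=None):
    """pts: press-frame mm of the point `tip` mm ahead of the TCP; prints rows"""
    p0,R0,s=cur()
    if base: p0,R0=base
    for P in pts:
        Rt=Rz(PR[2])@tilt(kind,deg); t=W(PR,P)-Rt[:,2]*tip/1000
        print(np.round(R.from_matrix(R0.T@Rt).as_rotvec(degrees=True),1),np.round(R0.T@(t-p0)*100,2),"->",t.round(3))
def where(tip=147):
    p,Rm,s=cur(); P=p+Rm[:,2]*tip/1000-[PR[0],PR[1],0]; P=Rz(PR[2]).T@P*1000
    print("t",round(s["clock"],2),"tip press",P.round(1),"F press",(Rz(PR[2]).T@s["wrist_force"]).round(1),"w",round(s["gripper_width"]*1000,1),"gf",round(s["grip_force"],1),"q",np.round(s["joint_pos"],2))
E
python3 - <<'E'
from fit import *
g=np.array(grip(0)); z=tilt("x",40)[:,2]
go([g-90*z,g-60*z,g],"x",40); where()
E
```

```text
[-36.4  20.4 -56. ] [ 35.49 -52.66   6.92] -> [0.337 0.112 0.336]
[-36.4  20.4 -56. ] [ 37.13 -51.65   9.21] -> [0.356 0.109 0.313]
[-36.4  20.4 -56. ] [ 40.42 -49.63  13.81] -> [0.394 0.103 0.267]
t 2.05 tip press [-269.3 -634.4  257.7] F press [-0.2 -0.2  0.5] w 88.0 gf 0.0 q [-1.4   0.38  1.3  -0.    1.46 -0.22]
```

Request:
apply_moves(series=[[0,0,0,17,-26,0,-0.2],[0,0,0,17,-26,0,-0.2],[0,0,0,17,-26,0,-0.2],[0,0,0,17,-26,0,-0.2],[-36.4,20.4,-56,35.5,-52.7,6.9,-0.2],[-36.4,20.4,-56,35.5,-52.7,6.9,-0.2],[-36.4,20.4,-56,35.5,-52.7,6.9,-0.2],[-36.4,20.4,-56,35.5,-52.7,6.9,-0.2],[-36.4,20.4,-56,35.5,-52.7,6.9,-0.2],[-36.4,20.4,-56,35.5,-52.7,6.9,-0.2],[-36.4,20.4,-56,35.5,-52.7,6.9,-0.2],[-36.4,20.4,-56,35.5,-52.7,6.9,-0.2]], newtons=12)

```text
clock: 3.25
tcp_pos: [0.327, 0.0655, 0.3439]
orientation: [0.253, 0.731, 0.596, 0.215]
wrist_force: [2.0, -2.1, -0.4]
gripper_width: 0.0529
grip_force: 0.0
```

```bash
python3 - <<'E'
from fit import *
g=np.array(grip(0)); z=tilt("x",40)[:,2]
where(); go([g-90*z],"x",40)
E
```

```text
t 3.25 tip press [-152.4  -49.9  229.3] F press [ 2.3 -1.7 -0.4] w 52.9 gf 0.0 q [-0.16  0.    2.07 -0.04  0.4   0.07]
[-1.2  0.8 -2. ] [ 4.8  -0.49  0.76] -> [0.337 0.112 0.336]
```

Request:
apply_moves(series=[[-1.2,0.8,-2,4.8,-0.5,0.8,-0.2],[-1.2,0.8,-2,4.8,-0.5,0.8,-0.2],[-1.2,0.8,-2,4.8,-0.5,0.8,-0.2]])

```text
clock: 3.55
tcp_pos: [0.338, 0.112, 0.3346]
orientation: [0.258, 0.717, 0.609, 0.22]
wrist_force: [-0.5, -0.8, -0.3]
gripper_width: 0.0529
grip_force: 0.0
```

```bash
python3 - <<'E'
from fit import *
where()
im=manip.snapshot("wrist")[:,:,::-1].copy(); d=manip.mark_of("wrist","lift_lever_grip"); print(d)
for t,P in {"grip":grip(0),"head_front":[-10,0,172],"e1":[grip(0)[0],-41,grip(0)[2]],"e2":[grip(0)[0],41,grip(0)[2]]}.items():
    r,c=proj("wrist",W(PR,P)); print(t,r,c); cv2.circle(im,(int(c),int(r)),4,(0,0,255),-1)
print(manip.mark_of("wrist","head_front"))
cv2.imwrite("pics/w0.png",im)
g=np.array(grip(0)); z=tilt("x",40)[:,2]
go([g],"x",40)
E
```

```text
t 3.55 tip press [-147.3   -0.4  221.4] F press [-0.4 -0.9 -0.3] w 52.9 gf 0.0 q [ 0.01  0.07  2.04 -0.31  0.37  0.42]
[{'position': [214.7, 320.5], 'confidence': 0.66}]
grip 206.5068042175304 317.11966692097815
head_front 193.34704720042276 396.7176197142572
e1 253.35635308999824 317.28345529497176
e2 154.5051427378363 316.9378665027519
[]
[-0.3  0.1 -0.3] [0.27 0.01 8.9 ] -> [0.394 0.103 0.267]
```

View pics/w0.png

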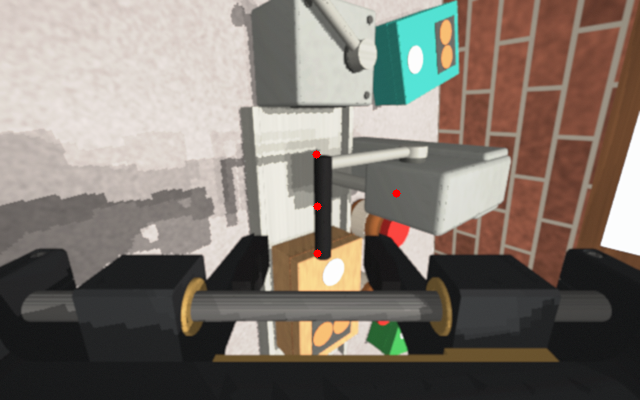

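The black bar runs from about (155,323) to (255,323), centred between the fingers and about 6 px to the right of my prediction. I'll advance and pinch it.

Request:
apply_moves(series=[[0,0,0,0,0.3,4,-0.2],[0,0,0,0,0.3,8.9,-0.2],[0,0,0,0,0.3,8.9,-0.2],[0,0,0,0,0.3,8.9,1],[0,0,0,0,0.3,8.9,1],[0,0,0,0,0.3,8.9,1],[0,0,0,0,0.3,8.9,1],[0,0,0,0,0.3,8.9,1]])

```text
clock: 4.5
tcp_pos: [0.3963, 0.1012, 0.2702]
orientation: [0.259, 0.718, 0.607, 0.22]
wrist_force: [-0.6, 0.5, -0.3]
gripper_width: 0.015
grip_force: 0.0
```

```bash
python3 - <<'E'
from fit import *
where()
p,Rm,s=cur(); T=tilt("x",40)
for q in (.1,.2,.3,.4,.5,.6,.7,.8,.88,.92): 
    d=np.array(grip(q))-np.array(grip(0)); print(q,(T.T@d/10).round(2))
E
```

```text
t 4.5 tip press [-87.8  -2.  157.2] F press [-0.7  0.4 -0.3] w 15.0 gf 0.0 q [-0.02  0.28  2.02 -0.56  0.18  0.66]
0.1 [ 0.    0.66 -0.88]
0.2 [ 0.    1.41 -1.68]
0.3 [ 0.    2.24 -2.41]
0.4 [ 0.    3.13 -3.05]
0.5 [ 0.    4.08 -3.6 ]
0.6 [ 0.    5.09 -4.05]
0.7 [ 0.    6.13 -4.4 ]
0.8 [ 0.    7.2  -4.64]
0.88 [ 0.    8.07 -4.76]
0.92 [ 0.    8.51 -4.79]
```

Request:
apply_moves(series=[[0,0,0,0,0,0,1],[0,0,0,0,0,0,1],[0,0,0,0,0.7,-0.9,1],[0,0,0,0,1.4,-1.7,1],[0,0,0,0,2.2,-2.4,1],[0,0,0,0,3.1,-3.0,1]])

```text
clock: 5.1
tcp_pos: [0.4012, 0.1004, 0.3118]
orientation: [0.258, 0.719, 0.607, 0.218]
wrist_force: [4.9, 2.4, -7.6]
gripper_width: 0.0122
grip_force: 12.4
```

```bash
python3 - <<'E'
from fit import *
where(); print(cur()[2]["wrist_force"])
E
```

```text
t 5.1 tip press [-83.5  -2.  198.3] F press [ 4.5  3.2 -7.6] w 12.2 gf 12.4 q [-0.02  0.21  1.95 -0.29  0.32  0.39]
[ 4.9309103   2.44342645 -7.60423764]
```

Request:
apply_moves(series=[[0,0,0,0,0.95,-0.55,1],[0,0,0,0,1.95,-1.0,1],[0,0,0,0,3.0,-1.35,1],[0,0,0,0,4.05,-1.6,1],[0,0,0,0,4.95,-1.7,1],[0,0,0,0,5.4,-1.75,1],[0,0,0,0,5.5,-1.75,1]])

```text
clock: 5.8
tcp_pos: [0.4297, 0.0955, 0.3577]
orientation: [0.254, 0.721, 0.609, 0.214]
wrist_force: [-21.8, 6.8, -9.1]
gripper_width: 0.013
grip_force: 11.3
```

```bash
python3 - <<'E'
from fit import *
where(); print(np.round(grip(.9),1))
E
```

```text
t 5.8 tip press [-55.9  -2.5 243.1] F press [-22.6   3.2  -9.1] w 13.0 gf 11.3 q [-0.03  0.18  1.81 -0.18  0.49  0.26]
[-56.6   0.  243.9]
```

Request:
apply_moves(series=[[0,0,0,0,-0.3,0,1],[0,0,0,0,-0.3,0,0.2],[0,0,0,0,-0.3,0,0.2],[0,0,0,0,-0.3,0,0.2],[0,0,0,0,-0.3,-5,0.2],[0,0,0,0,-0.3,-9,0.0],[0,0,0,0,-0.3,-9,-0.3]])

```text
clock: 6.5
tcp_pos: [0.3718, 0.1053, 0.4323]
orientation: [0.262, 0.717, 0.606, 0.223]
wrist_force: [-0.1, 0.4, -0.9]
gripper_width: 0.0492
grip_force: 0.0
```

```bash
python3 - <<'E'
from fit import *
where()
manip.snapshot("scene"); im=manip.snapshot("top"); 
for n in ("scene","top"):
  for d in manip.mark_of(n,"lift_lever_grip"): print(n,d)
  print([np.round(proj(n,W(PR,grip(q)))) for q in (0,.45,.9)])
for d in manip.mark_of("top","pastry_box")[:2]:
    w=atz("top",d["position"],.02); print(d, (Rz(PR[2]).T@(w-[PR[0],PR[1],0])*1000).round())
go([(-2,-310,200),(-2,-310,55),(-2,-275,55)],"y",20,166)
E
```

```text
t 6.5 tip press [-111.8   -1.7  320. ] F press [-0.2  0.4 -0.9] w 49.2 gf 0.0 q [-0.01 -0.01  1.78 -0.16  0.68  0.24]
scene {'position': [162.5, 296.7], 'confidence': 0.67}
[array([184., 292.]), array([171., 292.]), array([162., 298.])]
top {'position': [208.4, 314.0], 'confidence': 0.73}
[array([221., 313.]), array([218., 314.]), array([209., 315.])]
{'position': [262.0, 422.5], 'confidence': 0.83} [-172. -403.   20.]
{'position': [139.4, 426.4], 'confidence': 0.79} [ 268. -366.   20.]
[39.2 19.3  6.6] [-36.38  11.26  18.51] -> [ 0.515 -0.288  0.356]
[39.2 19.3  6.6] [-36.39   2.03  29.69] -> [ 0.515 -0.288  0.211]
[39.2 19.3  6.6] [-32.89   2.02  29.68] -> [ 0.521 -0.254  0.211]
```

The lever is fully up (both views agree with q=0.9). Next I'll move behind the box.

Request:
apply_moves(series=[[0,0,0,-5,0,0,0],[39.2,19.3,6.6,-36.4,11.3,18.5,0],[39.2,19.3,6.6,-36.4,11.3,18.5,0],[39.2,19.3,6.6,-36.4,11.3,18.5,0],[39.2,19.3,6.6,-36.4,11.3,18.5,0],[39.2,19.3,6.6,-36.4,11.3,18.5,0],[39.2,19.3,6.6,-36.4,11.3,18.5,0],[39.2,19.3,6.6,-36.4,11.3,18.5,0],[39.2,19.3,6.6,-36.4,11.3,18.5,0],[39.2,19.3,6.6,-36.4,11.3,18.5,0],[39.2,19.3,6.6,-36.4,11.3,18.5,0],[39.2,19.3,6.6,-36.4,11.3,18.5,0]])

```text
clock: 7.95
tcp_pos: [0.5146, -0.2875, 0.357]
orientation: [-0.113, 0.75, 0.638, 0.133]
wrist_force: [0.6, 0.4, -0.1]
gripper_width: 0.0444
grip_force: 0.0
```

```bash
python3 - <<'E'
from fit import *
where(166)
manip.snapshot("scene"); manip.snapshot("top"); im=manip.snapshot("wrist"); cv2.imwrite("pics/w1.png",im[:,:,::-1])
pf=lambda w:(Rz(PR[2]).T@(w-[PR[0],PR[1],0])*1000).round()
for n in ("scene","top","wrist"):
    for t,z in (("pastry_box",.02),("jar0",0)):
        for d in manip.mark_of(n,t)[:4]:print(n,t,pf(atz(n,d["position"],z)),round(d["confidence"],2))
go([(-2,-310,55),(-2,-275,55)],"y",20,166)
E
```

```text
t 7.95 tip press [  -2.3 -309.2  201.1] F press [ 0.6  0.5 -0.1] w 44.4 gf 0.0 q [-0.75  0.51  1.24  0.29  1.59 -0.61]
scene pastry_box [244. 130.  20.] 0.89
scene pastry_box [ -14. -157.   20.] 0.86
scene pastry_box [ 279. -380.   20.] 0.85
scene pastry_box [-172. -416.   20.] 0.6
scene jar0 [ 117. -229.    0.] 0.77
scene jar0 [125. -96.  -0.] 0.73
top pastry_box [  -0. -179.   20.] 0.92
top pastry_box [ 266. -360.   20.] 0.67
top pastry_box [222. 162.  20.] 0.61
top jar0 [ 114. -236.    0.] 0.77
top jar0 [ 132. -103.    0.] 0.54
top jar0 [-43.  -6.   0.] 0.16
wrist pastry_box [   0. -172.   20.] 0.85
wrist pastry_box [ 252. -369.   20.] 0.77
wrist jar0 [ 121. -240.    0.] 0.77
wrist jar0 [129. -95.   0.] 0.67
[ 0.1 -0.   0. ] [-5.05  0.   13.77] -> [ 0.515 -0.288  0.211]
[ 0.1 -0.   0. ] [-1.76  0.   14.97] -> [ 0.521 -0.254  0.211]
```

View pics/w1.png

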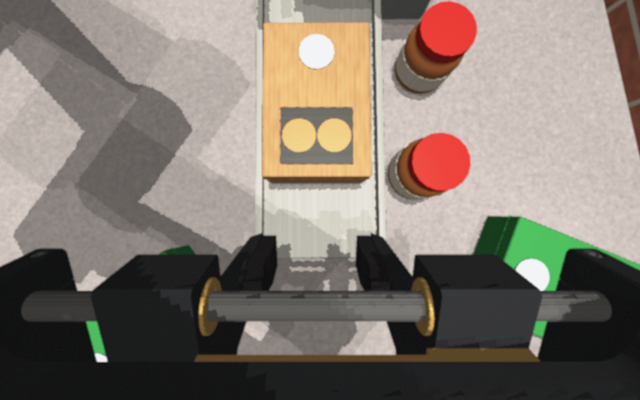

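The wrist view shows the box square on the bed (lid centre about (100,317)), with its near end at row 180. The jars are clear to the right. Going down and starting to push.

Request:
apply_moves(series=[[0,0,0,-1.5,0,4.5,0],[0,0,0,-3.3,0,9.2,0],[0,0,0,-5.05,0,13.8,0],[0,0,0,-5.05,0,13.8,0],[0,0,0,-1.75,0,15,0],[0,0,0,-0.5,0,15.4,0],[0,0,0,0.6,0,15.8,0],[0,0,0,1.7,0,16.2,0],[0,0,0,2.8,0,16.6,0],[0,0,0,3.9,0,17.0,0],[0,0,0,5.1,0,17.45,0]])

```text
clock: 9.5
tcp_pos: [0.5324, -0.1812, 0.2112]
orientation: [-0.112, 0.75, 0.638, 0.133]
wrist_force: [-0.5, -2.1, 2.3]
gripper_width: 0.0438
grip_force: 1.2
```

```bash
python3 - <<'E'
from fit import *
where(166)
manip.snapshot("wrist")
pf=lambda w:(Rz(PR[2]).T@(w-[PR[0],PR[1],0])*1000).round()
for d in manip.mark_of("wrist","pastry_box")[:2]:print(pf(atz("wrist",d["position"],.02)),round(d["confidence"],2))
go([(-2,-150,55),(-2,-110,55),(-2,-90,55)],"y",20,166)
E
```

```text
t 9.5 tip press [  -1.6 -201.6   55.3] F press [-0.1 -2.1  2.3] w 43.8 gf 1.2 q [-0.59  0.63  1.51  0.35  1.17 -0.59]
[  -2. -112.   20.] 0.86
[-0.  -0.1  0.1] [4.76 0.02 1.72] -> [ 0.541 -0.13   0.211]
[-0.  -0.1  0.1] [8.51 0.03 3.1 ] -> [ 0.547 -0.091  0.211]
[-0.  -0.1  0.1] [10.39  0.03  3.79] -> [ 0.55  -0.071  0.211]
```

Request:
apply_moves(series=[[0,0,0,1.2,0,0.43,0],[0,0,0,2.4,0,0.87,0],[0,0,0,3.6,0,1.3,0],[0,0,0,4.8,0,1.75,0],[0,0,0,6.0,0,2.2,0],[0,0,0,7.2,0,2.6,0],[0,0,0,8.2,0,3.0,0],[0,0,0,9.0,0,3.28,0],[0,0,0,9.4,0,3.43,0],[0,0,0,9.4,0,3.43,0]])

```text
clock: 10.6
tcp_pos: [0.5485, -0.0825, 0.211]
orientation: [-0.112, 0.75, 0.638, 0.133]
wrist_force: [-0.0, -0.6, -1.0]
gripper_width: 0.0443
grip_force: 0.0
```

```bash
python3 - <<'E'
from fit import *
where(166)
E
```

```text
t 10.6 tip press [  -1.8 -101.5   55. ] F press [ 0.1 -0.6 -1. ] w 44.3 gf 0.0 q [-0.41  0.61  1.55  0.38  1.1  -0.45]
```

Request:
apply_moves(series=[[0,0,0,0.28,0,0.1,0],[0,0,0,0.56,0,0.2,0],[0,0,0,0.75,0,0.27,0],[0,0,0,0.94,0,0.34,0]])

```text
clock: 11.0
tcp_pos: [0.5501, -0.0732, 0.211]
orientation: [-0.112, 0.75, 0.638, 0.133]
wrist_force: [-1.0, -1.1, -0.1]
gripper_width: 0.0441
grip_force: 0.7
```

Request:
apply_moves(series=[[0,0,0,0.14,0,0.05,0],[0,0,0,0.28,0,0.1,0]])

```text
clock: 11.2
tcp_pos: [0.5506, -0.0704, 0.2111]
orientation: [-0.112, 0.75, 0.638, 0.133]
wrist_force: [0.0, -6.6, -0.3]
gripper_width: 0.0438
grip_force: 3.3
```

```bash
python3 - <<'E'
from fit import *
where(166)
E
```

```text
t 11.2 tip press [ -1.5 -89.3  55.1] F press [ 1.1 -6.5 -0.3] w 43.8 gf 3.3 q [-0.39  0.61  1.55  0.38  1.09 -0.43]
```

Request:
apply_moves(series=[[0,0,0,0.14,0,0.05,0],[0,0,0,0.14,0,0.05,0]])

```text
clock: 11.4
tcp_pos: [0.5512, -0.0698, 0.2113]
orientation: [-0.11, 0.751, 0.638, 0.133]
wrist_force: [1.0, -8.4, -1.3]
gripper_width: 0.0441
grip_force: 4.2
```

Request:
apply_moves(series=[[0,0,0,0.14,0,0.05,0],[0,0,0,0.14,0,0.05,0]])

```text
clock: 11.6
tcp_pos: [0.5516, -0.0691, 0.2114]
orientation: [-0.109, 0.751, 0.638, 0.132]
wrist_force: [-0.5, -13.8, -0.8]
gripper_width: 0.0442
grip_force: 7.2
```

```bash
python3 - <<'E'
from fit import *
where(166)
E
```

```text
t 11.6 tip press [ -0.3 -88.6  55.2] F press [  1.8 -13.7  -0.8] w 44.2 gf 7.2 q [-0.39  0.61  1.55  0.38  1.09 -0.42]
```

Force builds with no travel, so the box is seated. Backing off.

Request:
apply_moves(series=[[0,0,0,-0.3,0,-0.1,0],[0,0,0,-4.5,0,-1.6,0],[0,0,0,-8,0,-4,0],[0,0,0,-9,0,-9,0],[0,0,0,-9,0,-14,0],[0,0,0,-9,-4,-18,0],[0,0,0,-9,-8,-20,0],[0,0,0,-9,-8,-20,0]])

```text
clock: 12.4
tcp_pos: [0.4443, -0.2051, 0.3709]
orientation: [-0.11, 0.751, 0.637, 0.133]
wrist_force: [1.3, 0.6, -0.8]
gripper_width: 0.0439
grip_force: 0.0
```

```bash
python3 - <<'E'
from fit import *
where(166)
im=manip.snapshot("top"); manip.snapshot("wrist")
pf=lambda w:(Rz(PR[2]).T@(w-[PR[0],PR[1],0])*1000).round()
for n in("top","wrist"):
  for d in manip.mark_of(n,"pastry_box")[:3]:print(n,pf(atz(n,d["position"],.02)),round(d["confidence"],2))
g=np.array(grip(.9)); z=tilt("x",40)[:,2]
go([g-90*z,g+[0,-3,0]],"x",40)
cv2.imwrite("pics/t2.png",cv2.resize(im[140:250,240:430,::-1],None,fx=4,fy=4,interpolation=cv2.INTER_CUBIC))
E
```

```text
t 12.4 tip press [ -84.3 -239.6  214.9] F press [ 1.2  0.8 -0.8] w 43.9 gf 0.0 q [-0.73  0.32  1.51  0.3   1.5  -0.61]
top [219. 165.  20.] 0.78
top [ 3. -6. 20.] 0.67
top [ 261. -367.   20.] 0.58
wrist [-3. -4. 20.] 0.8
[-39.6 -19.3  -7. ] [ 29.79 -12.73   4.7 ] -> [0.37  0.107 0.425]
[-39.6 -19.3  -7. ] [27.14 -6.95 11.07] -> [0.426 0.095 0.357]
```

View pics/t2.png

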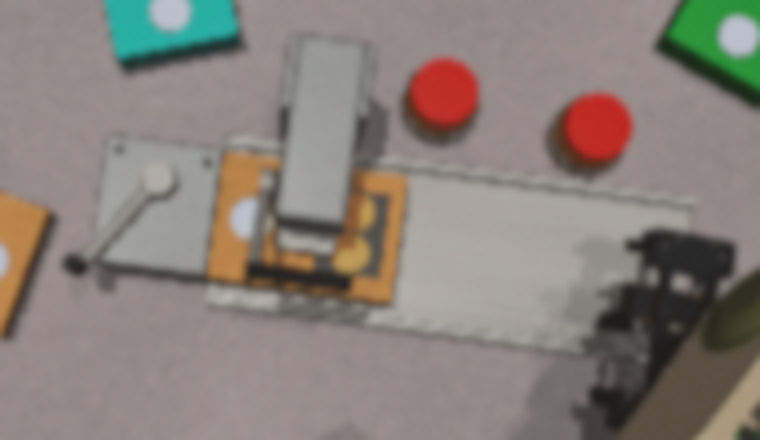

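The top view shows the box end flush against the stamp block, at about col 215, with no gap. Returning to the raised grip.

Request:
apply_moves(series=[[0,0,0,0,-5,-4,0],[-39.6,-19.3,-7,29.8,-12.7,4.7,-0.1],[-39.6,-19.3,-7,29.8,-12.7,4.7,-0.1],[-39.6,-19.3,-7,29.8,-12.7,4.7,-0.1],[-39.6,-19.3,-7,29.8,-12.7,4.7,-0.1],[-39.6,-19.3,-7,29.8,-12.7,4.7,-0.1],[-39.6,-19.3,-7,29.8,-12.7,4.7,-0.1],[-39.6,-19.3,-7,29.8,-12.7,4.7,-0.1],[-39.6,-19.3,-7,29.8,-12.7,4.7,-0.1],[-39.6,-19.3,-7,29.8,-12.7,4.7,-0.1],[-39.6,-19.3,-7,29.8,-12.7,4.7,-0.1]])

```text
clock: 13.7
tcp_pos: [0.3702, 0.1067, 0.4252]
orientation: [0.261, 0.716, 0.608, 0.221]
wrist_force: [0.3, 0.7, 0.3]
gripper_width: 0.0486
grip_force: 0.0
```

```bash
python3 - <<'E'
from fit import *
where()
g=np.array(grip(.9)); T=tilt("x",40);z=T[:,2]
go([g-90*z,g],"x",40)
for q in (.8,.7,.6,.5,.4,.35,.3,.27,.25,.23): 
    d=np.array(grip(q))-np.array(grip(.9)); print(q,(T.T@d/10).round(2),np.round(grip(q),1))
E
```

```text
t 13.7 tip press [-114.    -0.7  312.6] F press [0.2 0.7 0.3] w 48.6 gf 0.0 q [-0.01 -0.01  1.8  -0.17  0.66  0.25]
[-0.   0.1  0. ] [ 0.04 -0.02 -0.05] -> [0.37  0.107 0.425]
[-0.   0.1  0. ] [ 0.06 -0.02  8.95] -> [0.427 0.098 0.357]
0.8 [ 0.   -1.09  0.13] [-64.1   0.  235.9]
0.7 [ 0.   -2.16  0.38] [-70.8   0.  227.1]
0.6 [ 0.   -3.21  0.73] [-76.5   0.  217.7]
0.5 [ 0.   -4.21  1.18] [-81.3   0.  207.8]
0.4 [ 0.   -5.16  1.73] [-85.1   0.  197.5]
0.35 [ 0.   -5.62  2.04] [-86.6   0.  192.2]
0.3 [ 0.   -6.06  2.37] [-87.8   0.  186.9]
0.27 [ 0.   -6.31  2.58] [-88.4   0.  183.6]
0.25 [ 0.   -6.48  2.72] [-88.8   0.  181.4]
0.23 [ 0.   -6.64  2.87] [-89.1   0.  179.3]
```

Request:
apply_moves(series=[[0,0,0,0,0,4.5,-0.1],[0,0,0,0,0,8.8,-0.1],[0,0,0,0,0,8.8,1],[0,0,0,0,0,8.8,1],[0,0,0,0,0,8.8,1],[0,0,0,0,0,8.8,1],[0,0,0,0,0,8.8,1],[0,0,0,0,0,8.8,1]])

```text
clock: 14.5
tcp_pos: [0.4242, 0.0981, 0.3589]
orientation: [0.261, 0.716, 0.608, 0.221]
wrist_force: [-6.9, -1.3, 2.1]
gripper_width: 0.0135
grip_force: 12.0
```

Request:
apply_moves(series=[[0,0,0,0,-1.1,0.13,1],[0,0,0,0,-2.15,0.4,1],[0,0,0,0,-3.2,0.75,1],[0,0,0,0,-4.2,1.2,1],[0,0,0,0,-5.15,1.75,1],[0,0,0,0,-5.6,2.05,1],[0,0,0,0,-5.6,2.05,1]])

```text
clock: 15.2
tcp_pos: [0.3962, 0.1027, 0.307]
orientation: [0.262, 0.716, 0.608, 0.222]
wrist_force: [4.1, -0.2, -1.7]
gripper_width: 0.0134
grip_force: 12.4
```

```bash
python3 - <<'E'
from fit import *
where()
E
```

```text
t 15.2 tip press [-87.4  -0.3 194.6] F press [ 4.1  0.4 -1.7] w 13.4 gf 12.4 q [-0.02  0.21  1.97 -0.34  0.29  0.44]
```

Request:
apply_moves(series=[[0,0,0,0,-0.22,0.16,1],[0,0,0,0,-0.44,0.33,1],[0,0,0,0,-0.6,0.45,1],[0,0,0,0,-0.6,0.45,1]])

```text
clock: 15.6
tcp_pos: [0.3947, 0.103, 0.2994]
orientation: [0.262, 0.716, 0.608, 0.222]
wrist_force: [4.5, 0.6, 0.4]
gripper_width: 0.0132
grip_force: 12.2
```

Request:
apply_moves(series=[[0,0,0,0,-0.1,0.1,1],[0,0,0,0,-0.18,0.15,1],[0,0,0,0,-0.18,0.15,1]])

```text
clock: 15.9
tcp_pos: [0.3942, 0.103, 0.2971]
orientation: [0.262, 0.716, 0.608, 0.222]
wrist_force: [4.4, 0.9, 1.5]
gripper_width: 0.0129
grip_force: 12.2
```

Request:
apply_moves(series=[[0,0,0,0,-0.1,0.1,1],[0,0,0,0,-0.15,0.14,1],[0,0,0,0,-0.15,0.14,1]])

```text
clock: 16.2
tcp_pos: [0.394, 0.1031, 0.2958]
orientation: [0.262, 0.716, 0.608, 0.222]
wrist_force: [0.4, -0.2, 9.6]
gripper_width: 0.0131
grip_force: 11.4
```

```bash
python3 - <<'E'
from fit import *
where()
E
```

```text
t 16.2 tip press [-89.4  -0.3 183.6] F press [ 0.4 -0.1  9.6] w 13.1 gf 11.4 q [-0.02  0.23  1.99 -0.4   0.25  0.5 ]
```

Request:
apply_moves(series=[[0,0,0,0,-0.15,0.14,1],[0,0,0,0,-0.15,0.14,1]])

```text
clock: 16.4
tcp_pos: [0.3943, 0.1031, 0.2944]
orientation: [0.263, 0.715, 0.608, 0.224]
wrist_force: [1.3, -1.5, 13.6]
gripper_width: 0.0127
grip_force: 11.0
```

Request:
apply_moves(series=[[0,0,0,0,-0.1,0.1,1],[0,0,0,0,-0.1,0.1,1]])

```text
clock: 16.6
tcp_pos: [0.3946, 0.1031, 0.2935]
orientation: [0.264, 0.715, 0.608, 0.224]
wrist_force: [2.9, -0.3, 16.3]
gripper_width: 0.0128
grip_force: 11.0
```

```bash
python3 - <<'E'
from fit import *
where()
E
```

```text
t 16.6 tip press [-88.3  -0.  181.8] F press [ 2.9  0.2 16.3] w 12.8 gf 11.0 q [-0.02  0.23  1.99 -0.42  0.23  0.52]
```

Request:
apply_moves(series=[[0,0,0,0,0,0,0.1],[0,0,0,0,0,0,0.0],[0,0,0,0,0,0,0.0],[0,0,0,0,0,0,0.0],[0,0,0,0,0,-4,0.0],[0,0,0,0,0,-9,0.3],[0,0,0,0,0,-12,1],[0,0,0,0,0,-12,1]])

```text
clock: 17.4
tcp_pos: [0.3155, 0.1161, 0.3855]
orientation: [0.263, 0.715, 0.608, 0.223]
wrist_force: [-0.1, 0.7, -0.4]
gripper_width: 0.022
grip_force: 0.0
```

```bash
python3 - <<'E'
from fit import *
where(166)
manip.snapshot("scene"); im=manip.snapshot("top")
for n in ("scene","top"):
  for d in manip.mark_of(n,"lift_lever_grip"): print(n,d)
  print([np.round(proj(n,W(PR,grip(q))),1) for q in (0,.27,.4)])
  for d in manip.mark_of(n,"stamp_lever_pin"): print(n,d)
  print(np.round(proj(n,W(PR,[-63,186,121])),1))
go([(-64,235,200),(-64,235,103)],"y",0,166)
E
```

```text
t 17.4 tip press [-156.4    0.   259. ] F press [-0.2  0.7 -0.4] w 22.0 gf 0.0 q [ 0.03 -0.05  1.97 -0.24  0.54  0.35]
scene {'position': [181.5, 291.0], 'confidence': 0.67}
[array([184.2, 291.7]), array([176. , 291.4]), array([172.3, 292. ])]
scene {'position': [171.9, 336.3], 'confidence': 0.65}
[172.1 336.5]
top {'position': [220.7, 312.7], 'confidence': 0.53}
[array([221.1, 313.2]), array([220.3, 313.4]), array([219.1, 313.6])]
top {'position': [206.0, 255.5], 'confidence': 0.67}
top {'position': [193.4, 315.8], 'confidence': 0.56}
[205.6 258.4]
[39.9  0.1 -0. ] [23.54 14.11 13.87] -> [0.551 0.316 0.366]
[39.9  0.1 -0. ] [23.56  7.88 21.31] -> [0.551 0.316 0.269]
```

```bash
python3 - <<'E'
from fit import *
im=manip.snapshot("scene")[:,:,::-1]; r0,c0,s=140,250,7
big=cv2.resize(im[140:222,250:362],None,fx=s,fy=s,interpolation=cv2.INTER_CUBIC)
for q,col in ((0,(0,0,255)),(.27,(0,255,0))):
    g=grip(q); a=[proj("scene",W(PR,(g[0],y,g[2]))) for y in(-41,41)]
    cv2.polylines(big,[np.int32([((p[1]-c0+.5)*s,(p[0]-r0+.5)*s) for p in a])],False,col,1)
cv2.imwrite("pics/s2.png",big)
E
```

View pics/s2.png

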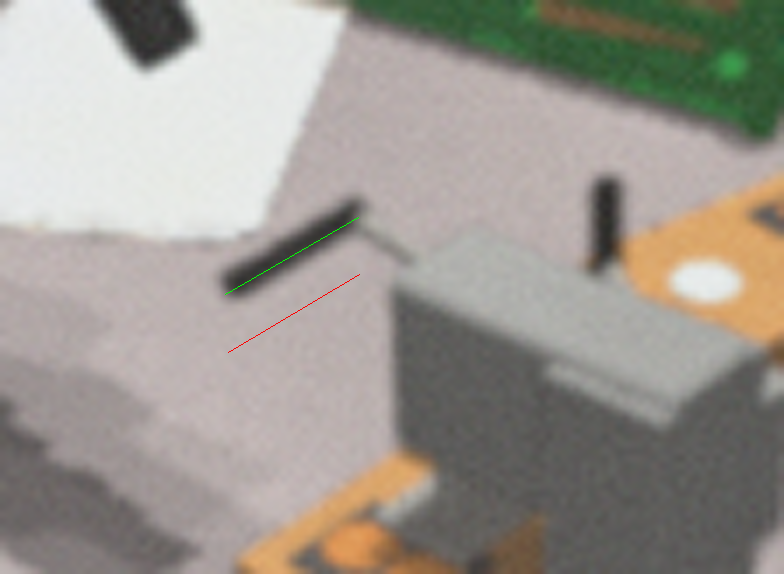

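The bar (about (175,291) in the full frame) lies on the 0.27 line, so the network's mark was off and the foot is on the lid. Moving to the stamp pin.

Request:
apply_moves(series=[[39.9,0,0,23.5,14.1,13.9,1],[39.9,0,0,23.5,14.1,13.9,1],[39.9,0,0,23.5,14.1,13.9,1],[39.9,0,0,23.5,14.1,13.9,1],[39.9,0,0,23.5,14.1,13.9,1],[39.9,0,0,23.5,14.1,13.9,1],[39.9,0,0,23.5,14.1,13.9,1],[39.9,0,0,23.5,14.1,13.9,1],[39.9,0,0,23.5,14.1,13.9,1],[39.9,0,0,23.5,14.1,13.9,1]])

```text
clock: 18.75
tcp_pos: [0.5494, 0.3149, 0.3681]
orientation: [0.002, 0.762, 0.647, 0.001]
wrist_force: [0.0, 0.4, 0.2]
gripper_width: 0.0006
grip_force: 0.0
```

```bash
python3 - <<'E'
from fit import *
where(166)
manip.snapshot("wrist"); print(manip.mark_of("wrist","stamp_lever_pin"), proj("wrist",W(PR,[-63,186,121])))
go([(-64,235,200),(-64,235,103),(-64,212,103)],"y",0,166)
E
```

```text
t 18.75 tip press [-64.7 233.7 202.1] F press [-0.   0.4  0.2] w 0.6 gf 0.0 q [ 0.33  0.55  1.11 -0.    1.48  0.5 ]
[] (np.float64(256.74947682548606), np.float64(317.435263206934))
[ 0.2  0.1 -0.1] [0.1  0.11 0.24] -> [0.551 0.316 0.366]
[ 0.2  0.1 -0.1] [0.11 0.08 9.94] -> [0.551 0.316 0.269]
[ 0.2  0.1 -0.1] [-2.19  0.08  9.94] -> [0.547 0.293 0.269]
```

Request:
apply_moves(series=[[0,0,0,0.1,0.1,5,1],[0,0,0,0.1,0.1,9.9,1],[0,0,0,0.1,0.1,9.9,1],[0,0,0,-1,0.1,9.9,1],[0,0,0,-2.2,0.1,9.9,1],[0,0,0,-3.0,-0.2,9.9,1],[0,0,0,-4.0,-0.6,9.9,1],[0,0,0,-4.0,-0.6,9.9,1]])

```text
clock: 19.65
tcp_pos: [0.5374, 0.276, 0.2699]
orientation: [0.002, 0.762, 0.647, 0.001]
wrist_force: [0.1, 1.5, 0.9]
gripper_width: 0.0011
grip_force: 0.9
```

```bash
python3 - <<'E'
from fit import *
where(166)
manip.snapshot("scene")
for d in manip.mark_of("scene","stamp_lever_pin"): print(d)
print([np.round(proj("scene",W(PR,[20-100*np.cos(a),130-100*np.sin(a),121])),1) for a in (-.595,-.3,0,.105)])
E
```

```text
t 19.65 tip press [-69.9 193.6 103.9] F press [-0.2  1.5  0.9] w 1.1 gf 0.9 q [ 0.28  0.59  1.34 -0.    1.2   0.44]
{'position': [172.3, 333.3], 'confidence': 0.51}
{'position': [182.8, 364.6], 'confidence': 0.22}
[array([172.1, 336.5]), array([174. , 328.6]), array([177.2, 321.8]), array([178.5, 319.8])]
```

Pushing the pin (1.5 N). Continuing to the stop.

Request:
apply_moves(series=[[0,0,0,-0.9,-0.35,0,1],[0,0,0,-1.8,-0.6,0,1],[0,0,0,-2.7,-0.8,0,1],[0,0,0,-3.6,-0.95,0,1],[0,0,0,-4.5,-1.0,0,1],[0,0,0,-5.2,-1.0,0,1],[0,0,0,-5.4,-1.0,0,1]])

```text
clock: 20.45
tcp_pos: [0.5194, 0.2244, 0.2686]
orientation: [0.002, 0.762, 0.647, 0.0]
wrist_force: [-1.5, 3.2, -0.7]
gripper_width: 0.0002
grip_force: 1.5
```

```bash
python3 - <<'E'
from fit import *
where(166)
E
```

```text
t 20.45 tip press [-79.7 139.6 102.6] F press [-2.   2.9 -0.7] w 0.2 gf 1.5 q [ 0.2   0.54  1.46 -0.    1.14  0.36]
```

Near the stop. I'll continue in small steps until the force climbs.

Request:
apply_moves(series=[[0,0,0,-0.2,0,0,1],[0,0,0,-0.4,0,0,1],[0,0,0,-0.4,0,0,1]])

```text
clock: 20.75
tcp_pos: [0.5188, 0.2213, 0.2686]
orientation: [0.002, 0.762, 0.647, 0.001]
wrist_force: [-0.9, 3.3, -0.8]
gripper_width: 0.0004
grip_force: 1.5
```

Request:
apply_moves(series=[[0,0,0,-0.2,0,0,1],[0,0,0,-0.4,0,0,1],[0,0,0,-0.4,0,0,1]])

```text
clock: 21.05
tcp_pos: [0.5183, 0.219, 0.2688]
orientation: [0.001, 0.762, 0.647, 0.003]
wrist_force: [1.2, 17.5, -4.0]
gripper_width: 0.0007
grip_force: 8.8
```

```bash
python3 - <<'E'
from fit import *
where(166)
E
```

```text
t 21.05 tip press [-79.6 134.9 102.8] F press [-1.6 17.5 -4. ] w 0.7 gf 8.8 q [0.19 0.53 1.47 0.   1.14 0.35]
```

At the stop (17.5 N against about 3 N from the spring). Backing off so the lever springs home.

Request:
apply_moves(series=[[0,0,0,2,0,0,1],[0,0,0,4,0.3,0,1],[0,0,0,6,0.9,0,1],[0,0,0,8,1.5,0,1],[0,0,0,10.5,1.5,0,1],[0,0,0,12,1.5,-3,1],[0,0,0,12,-3,-8,1],[0,0,0,12,-8,-12,1],[0,0,0,12,-12,-12,1],[0,0,0,12,-12,-12,1]])

```text
clock: 22.05
tcp_pos: [0.4157, 0.3558, 0.3905]
orientation: [0.002, 0.762, 0.648, 0.002]
wrist_force: [0.9, -0.1, 0.4]
gripper_width: 0.0005
grip_force: 0.0
```

```bash
python3 - <<'E'
from fit import *
where(166)
a=manip.snapshot("scene")[140:300,220:420,::-1]; b=manip.snapshot("top")[140:250,240:430,::-1]
for n in ("scene","top"):
  print([(np.round(d["position"],1),round(d["confidence"],2)) for d in manip.mark_of(n,"stamp_lever_pin")], np.round(proj(n,W(PR,[-63,186,121])),1))
a=cv2.resize(a,(390,312),interpolation=cv2.INTER_CUBIC); b=cv2.resize(b,(410,237),interpolation=cv2.INTER_CUBIC)
o=np.zeros((312,800,3),np.uint8); o[:,:390]=a; o[:237,390:]=b; cv2.imwrite("pics/end.png",o)
E
```

```text
t 22.05 tip press [-202.7  252.8  224.5] F press [0.9 0.  0.4] w 0.5 gf 0.0 q [ 0.49  0.39  1.33 -0.    1.42  0.65]
[(array([173.2, 335.7]), 0.41)] [172.1 336.5]
[(array([205.7, 257.2]), 0.53)] [205.6 258.4]
```

View pics/end.png

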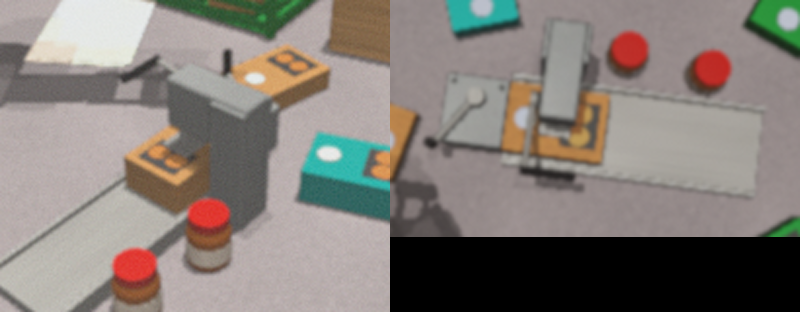

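The box is flush and clamped, the stamp lever is back at rest, the other box and jars haven't moved, and the arm is clear. Handing in.

```bash
python3 -c "
from station import manip
print(manip.close_job())"
```

```text
the job is handed in; nothing more can be done
None
```

The pastry box was date-stamped and left clamped flush against the stamp unit, with the stamp lever back at rest and the other box and jars untouched; the job is handed in at about 22 s, but the interface gave no verdict.

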